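# Stack spacer collars on a lamp stem

### The arm

A 6-joint arm with a two-finger parallel gripper is mounted at the origin on a cart in front of the work surface, level with it; the furniture and walls round the work are solid. World frame = base frame: x ahead of the robot, y to its left, z up, the work surface at z = 0. Lengths are in mm, angles in rad, forces in N, time in s.
With the tool pointing down it reaches from about 275 to 750 mm from the base axis. Payload 10.2 kg.
Tool frame: the origin (TCP) lies at the very end of the fingers, on their centre line; the grasp point (between the pads) lies 19 mm behind it; x points along the fingers, y is the direction in which the jaws open and shut, and the axes are right-handed (so a half turn about x gives the same grasp; the last joint's range is limited). The gripper opens to 85 mm and grips with 20 to 120 N. Pads are 22 mm wide; open, the fingers measure 114 mm over their backs; the gripper's body (76 mm by 85 mm) begins 54 mm behind the grasp point. The pads swing forward as they close: fully open they stand 13 mm farther back than shut.
Start: joints at [-1.544, 0.313, 1.498, -0, 1.331, -0.223], TCP at [129.772, -508.714, 231.294] pointing down, gripper open.
Joint ranges: [-2.94, 2.94], [-0.97, 2.17], [0.19, 2.56], [-1.23, 4.37], [0.02, 3.11], [-2.88, 2.88]. Speed limits (rad/s): [2.39, 2.39, 3.01, 3.14, 3.14, 3.14].

### API

Orientations are given as a unit quaternion [w, x, y, z].
In Python, from rig import ctrl, viewer, order gives the robot as it stands. The module is installed in compiled form; this text tells all that it offers.
- The arm moves only by the tool carry_out, never from a script. Its argument "deltas" is a list of rows, each a list of 7 numbers: the gripper command: -1 is fully open, 1 is shut, values between are in proportion, then the shift along the tool's x, y, z in mm, then the turn, a rotation vector about the tool's x, y, z in degrees. A call has exactly 5 rows; each row is the pose to reach, as a shift and turn from the pose commanded when the call began, along the tool's axes at that moment; what a row does not reach only later rows make up. A row lasts 1/8 s, in which the tool goes at most 62.5 mm and 10.7 degrees, less where a joint would pass 70% of its speed; a pose out of reach is approached as far as the arm can. A call with a gripper value outside its range is refused whole. The fingers move at their own pace and stop on an object; "newtons" is the grip in N (left out, the last holds). Time passes only in rows, so rows that repeat a pose let the fingers close, or fill a call up. It gives the time, the measured TCP pose, the force and the opening at its end, in the units of the state.
- ctrl.sense(): the state, without advancing time (a new reading comes with each control period).
- viewer.capture(name): name is "side" or "top" or "wrist"; returns the picture (420x560x3 uint8, red, green, blue); there is no depth.
- viewer.calibration(name): a dict with "fx", "fy", "cx", "cy" (pixels), "k1" (the pictures are not rectified: a ray, as slopes to the right and down, at radius r is drawn at 1 + k1 r^2 times it, then the intrinsics apply), "xyz" and "attitude" of the camera in the world; the wrist camera has in their place "T_tool_cam" (4x4, takes a point from camera to tool coordinates, whose origin is the TCP and whose axes are the tool frame's). Camera axes: x right, y down, z forward; pixel columns grow to the right and rows downward; lengths in mm; the calibration is good to about 2 mm. A picture is of the moment at which its call begins: read the wrist's pose just before it. calibration takes no time and is no camera call.
- order.finish_job(): hands the job in, once; it reports no verdict.
The state is a dict: "time_s": time; "joints": joint angles; "dq": joint speeds; "tau": joint torques, N m; "eef_pos": TCP position; "ee_rot": TCP orientation; "force": force on the tool from outside, world axes, zero at the start; "wrist_torque": the same for the moment, N m; "grip_width": opening from 0.0 (shut) to 1.0 (fully open).
Only numpy, scipy, OpenCV 4.12 (cv2) and the standard library are available. Lean on these libraries where they do the work, as an engineer would, in place of code of your own. Each camera call takes 0.05 s, during which the arm holds its last target. There are 200 camera calls.

### The job

Thread the three loose spacer collars onto the upright stem of the lamp foot in order of size, the largest at the bottom and the smallest on top, pushing each one gently down until it is fully home before the next goes on. The stem is clamped a few millimetres out of the foot's centre, so feel for its tip with light pressure instead of ramming the collars onto it. Leave the jar, the bottle and the glass cutter alone.

Things in the scene. Friction and masses are not known exactly. Their poses are not given: they have to be found in the camera images.
- lamp_foot: Dark cast round lamp foot, 110 mm across, 24 mm high, fixed to the bench; origin at the centre of its underside, z up. A vertical 14 mm brass stem is clamped on it in an oversize hole: the stem's axis is off the foot's centre by an unmeasured amount of up to 6 mm along the foot's x and up to 6 mm along its y, either way, and stays there.
- foot_seat (a point): Centre of the foot's flat top seat (72 mm across), 24 mm above the bench; not the stem's axis (see lamp_foot); axes as the foot's. Pushing with up to 20 N is fine; a collar loaded by more than 50 N, even briefly, against the foot, the stem or another collar counts as rammed. A released collar is pushed by the springs 1.5 mm off the stem's axis towards the foot's +x.
- tip_level (a point): Point on the foot's centre axis, 72 mm above the seat: the height of the stem's tip, which has a 1.5 mm chamfer. The stem itself stands up to 8.5 mm to the side of this point.
- springs (a point): Point on the foot's centre axis, 30 mm above the seat. Three bowed leaf springs, each 17 mm long, sit 10, 30 and 50 mm above the seat on the stem's side towards the foot's +x. They stand out 3.5 mm and yield at about 4 N. They drag on a collar, so it must be pushed down with roughly 3 to 10 N and does not fall home by itself.
- collar_large: Large brass collar (plain thick ring), outer diameter 60 mm, 20 mm high, straight through bore of 17 mm; lies flat on the bench; origin at the centre of its underside, z along its axis.
- collar_medium: Medium copper-coloured collar, outer diameter 48 mm, 20 mm high, bore 17 mm; lies flat; origin at the centre of its underside, z along its axis.
- collar_small: Small silver-grey aluminium collar, outer diameter 36 mm, 20 mm high, bore 17 mm; lies flat; origin at the centre of its underside, z along its axis.
- scrap_jar: Bystander: glass jar with a red lid, 86 mm across, 119 mm high; leave it alone.
- flux_bottle: Bystander: cream bottle with a red cap, 48 mm across, 103 mm high; leave it alone.
- glass_cutter: Bystander: slim brass glass cutter, 136 mm long, lying at the back of the free bench top; leave it alone.

How it is judged:
By the outcome, as a careful person would: the job done as asked, in the order asked, and still so for the second after the job is handed in, with the robot touching nothing.
It also fails if it takes over 72 s, if anything falls off the work surface, if the arm or the gripper's body presses on something with over 40 N, if the wrist force passes 120 N, or if a joint passes its speed limit or range.

## Working session

There is one attempt and no reset: what is moved stays moved. The work goes in short steps, Python scripts to look and compute and a tool call to move; the robot and the scene stay as the last step left them, time stands still between calls to the robot, and variables do not carry over. Pictures are saved under pics/ and viewed, about 8 in all and at most 12, crops included, and the job is handed in when it is done.

Besides the shell and the picture viewer there is one more tool, called after "Call:" in YAML: its name, and indented under it one key for each argument. carry_out: Moves the arm, as the interface text tells. Its arguments: {"type":"object","properties":{"deltas":{"type":"array"},"newtons":{"type":"number"}},"required":["deltas"]}

```bash
mkdir -p pics; ls
python3 - <<'E'
from rig import ctrl, viewer
import cv2,numpy as np
s=ctrl.sense();print(s)
for n in("side","top","wrist"):
    print(n,viewer.calibration(n))
for n in("top","side"):
    cv2.imwrite(f"pics/{n}0.png",viewer.capture(n)[:,:,::-1])
E
```

```text
pics
{'time_s': 0.0, 'joints': array([-1.54441985e+00,  3.13429406e-01,  1.49845477e+00,  1.79560735e-05,
        1.33099263e+00, -2.23356510e-01]), 'dq': array([ 0.00026618, -0.00083706,  0.0014432 , -0.00121913, -0.00076959,
        0.00143243]), 'tau': array([ 5.18978140e-04, -4.12269294e+01, -2.59742779e+01, -1.83358225e-04,
        4.14496768e-03,  6.50595631e-07]), 'eef_pos': array([ 129.75893854, -508.44191507,  230.73895713]), 'ee_rot': array([ 0.08761195,  0.70165229,  0.08851437, -0.70155073]), 'force': array([ 0.38915939,  0.56808071, -0.65310892]), 'wrist_torque': array([ 0.01233369, -0.05043368,  0.00039162]), 'grip_width': 0.9983213152890685}
side {'fx': 433.71780618634483, 'fy': 433.71780618634483, 'cx': 277.2748039579733, 'cy': 201.58131314760573, 'k1': -0.02115539565187083, 'xyz': array([371.6589838 , 782.50621263, 795.92810367]), 'attitude': array([ 0.03430168, -0.05395656,  0.90880191, -0.41229985])}
top {'fx': 487.33774886758454, 'fy': 487.33774886758454, 'cx': 277.0273430138223, 'cy': 211.564999063107, 'k1': 0.024490206347796473, 'xyz': array([ 443.14870441,    9.73081989, 1083.01906647]), 'attitude': array([-0.02503454,  0.71437326, -0.69893021,  0.02325252])}
wrist {'fx': 337.4815742450658, 'fy': 337.4815742450658, 'cx': 279.00435354964696, 'cy': 207.05769083617784, 'k1': -0.06666135100931374, 'T_tool_cam': array([[-3.90299665e-04, -2.60730621e-01,  9.65411514e-01,
        -1.42861641e+02],
       [ 9.99999912e-01,  4.37349879e-05,  4.16094769e-04,
         5.59474988e-01],
       [-1.50710909e-04,  9.65411592e-01,  2.60730582e-01,
        -6.65879124e+01],
       [ 0.00000000e+00,  0.00000000e+00,  0.00000000e+00,
         1.00000000e+00]])}
```

View pics/top0.png

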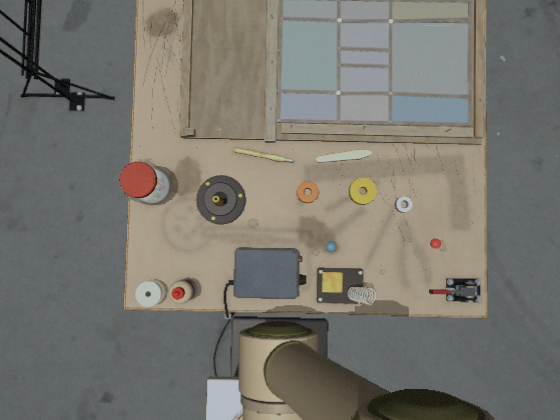

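View pics/side0.png

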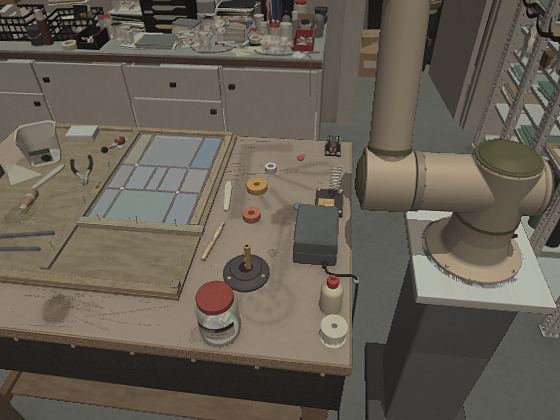

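The top view shows the foot at about (221,200), the medium collar at (308,191), the large at (363,191) and the small at (404,204). The jar is at the left and the bottle at the lower left. Next I'll enlarge the foot and collars.

```bash
cat > h.py <<'E'
import numpy as np, cv2
from scipy.spatial.transform import Rotation as R
from rig import ctrl, viewer
def rot(q): return R.from_quat(np.roll(q,-1)).as_matrix()
def cam(n,s=None):
    c=viewer.calibration(n)
    if n=="wrist":
        s=s or ctrl.sense(); T=np.eye(4);T[:3,:3]=rot(s['ee_rot']);T[:3,3]=s['eef_pos']
        T=T@c['T_tool_cam']; return c,T[:3,:3],T[:3,3]
    return c,rot(c['attitude']),c['xyz']
def ray(C,u,v):
    c,Rm,t=C; d=np.array([(u-c['cx'])/c['fx'],(v-c['cy'])/c['fy']]); x=d.copy()
    for _ in range(10): x=d/(1+c['k1']*(x@x))
    return Rm@np.r_[x,1]
def at_z(C,u,v,z):
    d=ray(C,u,v); return C[2]+d*(z-C[2][2])/d[2]
def proj(C,p):
    c,Rm,t=C; q=Rm.T@(np.asarray(p,float)-t); x=q[:2]/q[2]; x=x*(1+c['k1']*(x@x))
    return x*c['fx']+[c['cx'],c['cy']]
E
python3 - <<'E'
from h import *
a=cv2.imread("pics/top0.png");b=cv2.imread("pics/side0.png")
C=cam("top")
for n,u,v,z in(("foot",221,200,24),("med",308,191.5,20),("large",363,191,20),("small",404,204,20),("jar",139,180,119),("bot",179,293,100),("box",267,273,50)):
    print(n,at_z(C,u,v,z).round(1))
f=cv2.resize(a[165:235,185:255],(400,400),interpolation=cv2.INTER_CUBIC)
g=cv2.resize(b[235:295,215:275],(400,400),interpolation=cv2.INTER_CUBIC)
h=cv2.resize(a[170:220,290:420],(520,200),interpolation=cv2.INTER_CUBIC)
o=np.zeros((600,800,3),np.uint8);o[:400,:400]=f;o[:400,400:]=g;o[400:,:520]=h
cv2.imwrite("pics/c1.png",o)
E
```

```text
foot [538.2 135.9  24. ]
med [561.4 -53.7  20. ]
large [ 565.1 -174.1   20. ]
small [ 538.4 -263.7   20. ]
jar [566.  288.7 119. ]
bot [343.2 205.  100. ]
box [383.7  31.4  50. ]
```

View pics/c1.png

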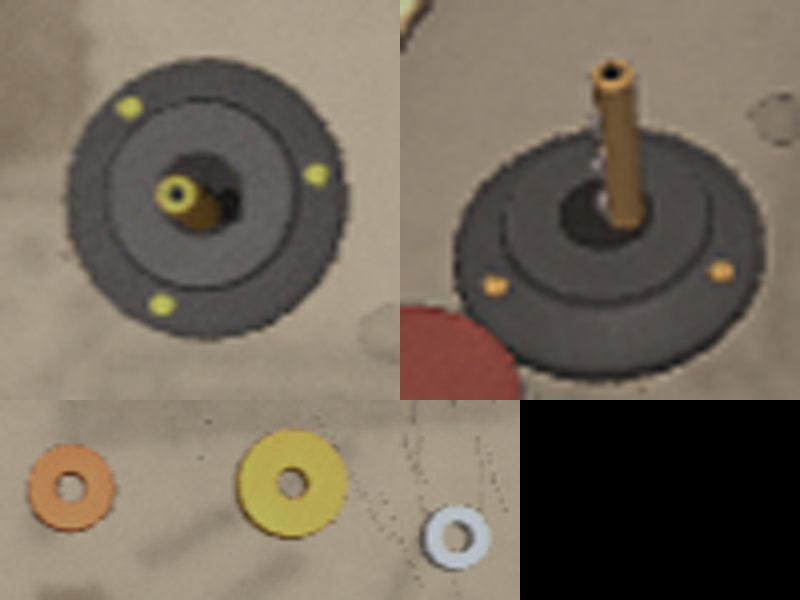

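Run:
```python
from h import *
C=cam("top");S=cam("side")
for n,u,v,z in(("foot",221.2,199.8,24),("tip",215.97,198.95,96),("med",307.6,191.8,20),("large",362.9,191.1,20),("small",404.1,204.5,20),("s0",240.3,195.5,22),("s1",207.8,183.6,22),("s2",213.4,218.2,22)):
    print(n,at_z(C,u,v,z).round(1))
print("tip side",at_z(S,246.8,245.95,96))
print("s side",at_z(S,215+95/6.667,235+286/6.667,22),at_z(S,215+322/6.667,235+271/6.667,22))
s=ctrl.sense();print(rot(s['ee_rot']).round(3))
W=cam("wrist");print(W[1].round(3),W[2])
```

```text
foot [538.6 135.5  24. ]
tip [533.6 137.6  96. ]
med [560.7 -52.8  20. ]
large [ 564.8 -173.8   20. ]
small [ 537.3 -263.9   20. ]
s0 [549.2  94.3  22. ]
s1 [573.8 166.1  22. ]
s2 [498.2 151.5  22. ]
tip side [533.3209713  143.27459502  96.        ]
s side [572.39944882 177.28731466  22.        ] [496.64291304 162.17299927  22.        ]
[[ 0.     0.247 -0.969]
 [ 0.001 -0.969 -0.247]
 [-1.    -0.001 -0.   ]]
[[ 0.247 -0.935 -0.253]
 [-0.969 -0.239 -0.064]
 [-0.001  0.26  -0.965]] [ 194.4179942  -492.72719008  373.66034629]
```

Call:
carry_out:
  deltas:
    - [-1,8,-22,-50,3,0,0]
    - [-1,16,-44,-101,6,0,0]
    - [-1,24,-66,-151,9,0,0]
    - [-1,32,-88,-202,12,0,0]
    - [-1,40,-109,-252,14.3,0,0]
  newtons: 60

```text
time_s: 0.72
eef_pos: [348.2, -339.4, 190.9]
ee_rot: [0.001, -0.707, 0.0, 0.707]
force: [-0.2, -0.4, 0.3]
grip_width: 0.997
```

Call:
carry_out:
  deltas:
    - [-1,9,-38,-48,0,0,0]
    - [-1,18,-76,-97,0,0,0]
    - [-1,27,-114,-146,0,0,0]
    - [-1,36,-152,-195,0,0,0]
    - [-1,41,-166,-217,0,0,0]

```text
time_s: 1.35
eef_pos: [565.5, -172.2, 149.2]
ee_rot: [-0.001, -0.707, -0.001, 0.707]
force: [-0.1, 0.4, -0.5]
grip_width: 0.999
```

Run:
```python
from h import *
s=ctrl.sense();print(s['eef_pos'],s['time_s'])
C=cam("wrist",s);im=viewer.capture("wrist")[:,:,::-1].copy()
cv2.imwrite("pics/w1.png",im)
print(proj(C,[564.8,-173.8,20]))
# segment by saturation
hsv=cv2.cvtColor(im,cv2.COLOR_BGR2HSV)
m=cv2.inRange(hsv,(15,110,60),(35,255,255))
n,l,st,ce=cv2.connectedComponentsWithStats(m)
for i in range(1,n):
    if st[i,4]>200: print(st[i],ce[i],at_z(C,*ce[i],20))
```

```text
[ 565.5099783  -172.15999155  149.23887315] 1.35
[280.53113826 199.88326513]
[ 243  158   72   73 3804] [278.81834911 194.36777077] [ 569.49330717 -172.36318357   20.        ]
```

View pics/w1.png

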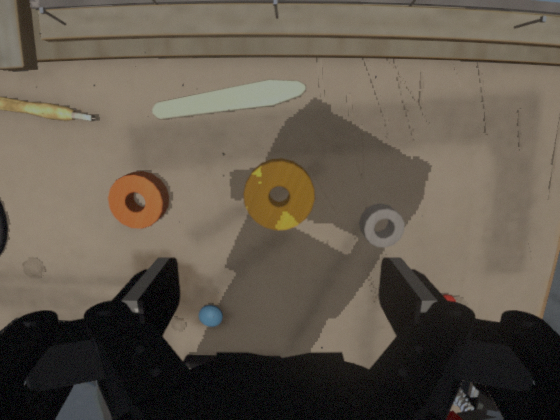

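The wrist view shows the large collar centred at (279,194), the medium at (137,201), the small at (383,227) and the open fingers at the bottom. I'll go closer and measure again.

Call:
carry_out:
  deltas:
    - [-1,30,0,-2,0,0,0]
    - [-1,60,0,-2,0,0,0]
    - [-1,79,0,-2,0,0,0]
    - [-1,89,0,-2,0,0,0]
    - [-1,89,0,-2,0,0,0]

```text
time_s: 2.02
eef_pos: [565.7, -174.8, 61.1]
ee_rot: [0.0, -0.707, -0.0, 0.707]
force: [-0.5, -1.6, 0.7]
grip_width: 0.999
```

```bash
cat >> h.py <<'E'
def look(name,guess,z,half,lo,hi):
    "blob of HSV range near guess; centroid of filled hull, at height z"
    s=ctrl.sense();C=cam("wrist",s);im=viewer.capture("wrist")[:,:,::-1].copy()
    cv2.imwrite(f"pics/{name}.png",im)
    m=cv2.inRange(cv2.cvtColor(im,cv2.COLOR_BGR2HSV),lo,hi)
    n,l,st,ce=cv2.connectedComponentsWithStats(m)
    print(s['eef_pos'].round(1),s['time_s'],'guess px',proj(C,guess).round(1))
    for i in range(1,n):
        if st[i,4]>300:
            b=st[i];u,v=b[0]+(b[2]-1)/2,b[1]+(b[3]-1)/2
            print(b,ce[i].round(1),'bbox centre',u,v,at_z(C,u,v,z).round(1),'w mm',np.linalg.norm(at_z(C,b[0],v,z)-at_z(C,b[0]+b[2],v,z)).round(1))
    return im,C
E
python3 - <<'E'
from h import *
look("w2",[566,-173,20],20,80,(12,110,40),(35,255,255))
E
```

```text
[ 565.7 -174.8   61.1] 2.025 guess px [275.1 235. ]
[364  27 196  12 645] [462.7  31.7] bbox centre 461.5 32.5 [ 675.6 -268.9   20. ] w mm 106.0
[ 223  176  102  103 7821] [273.9 227.6] bbox centre 273.5 227.0 [ 570.9 -172.1   20. ] w mm 58.6
[  34  199   76   77 3463] [ 71.8 237.8] bbox centre 71.5 237.0 [564.2 -51.8  20. ] w mm 48.0
```

View pics/w2.png

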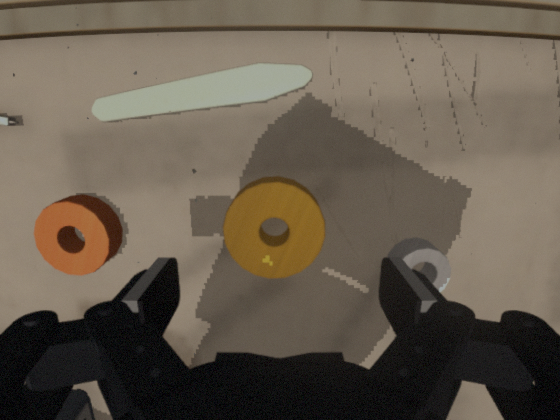

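Seen close, the collar's face is centred at about (274,230), or (569,-172.5). The upper arc is its side wall. Now I'll go down over it.

Call:
carry_out:
  deltas:
    - [-1,20,-2,-3,0,0,0]
    - [-1,40,-2,-3,0,0,0]
    - [-1,56,-2,-3,0,0,0]
    - [-1,56,-2,-3,0,0,0]
    - [-1,56,-2,-3,0,0,0]

```text
time_s: 2.7
eef_pos: [569.3, -172.9, 5.8]
ee_rot: [0.0, 0.707, -0.0, -0.707]
force: [0.2, 0.2, -0.5]
grip_width: 0.999
```

Call:
carry_out:
  deltas:
    - [1,0,0,0,0,0,0]
    - [1,0,0,0,0,0,0]
    - [1,0,0,0,0,0,0]
    - [1,0,0,0,0,0,0]
    - [1,0,0,0,0,0,0]
  newtons: 60

```text
time_s: 3.32
eef_pos: [569.3, -172.9, 6.8]
ee_rot: [0.0, 0.708, -0.0, -0.707]
force: [-3.6, 0.7, 9.9]
grip_width: 0.673
```

Call:
carry_out:
  deltas:
    - [1,-40,0,0,0,0,0]
    - [1,-90,0,0,0,0,0]
    - [1,-145,0,0,0,0,0]
    - [1,-145,-50,10,0,0,0]
    - [1,-145,-105,25,0,0,0]

```text
time_s: 3.95
eef_pos: [543.6, -66.9, 150.9]
ee_rot: [-0.0, 0.708, -0.001, -0.707]
force: [0.6, 0.6, -1.7]
grip_width: 0.671
```

Call:
carry_out:
  deltas:
    - [1,0,-50,12,0,0,0]
    - [1,0,-100,25,0,0,0]
    - [1,0,-150,37,0,0,0]
    - [1,0,-195,49,0,0,0]
    - [1,0,-205,49,0,0,0]

```text
time_s: 4.58
eef_pos: [494.0, 139.4, 150.6]
ee_rot: [0.001, 0.707, 0.001, -0.707]
force: [0.2, -1.3, -0.5]
grip_width: 0.669
```

Run:
```python
from h import *
im,C=look("w3",[533.5,139,96],96,80,(12,80,40),(35,255,255))
print(ctrl.sense())
```

```text
[494.  139.4 150.6] 4.575 guess px [279.1 164.1]
[ 314    0  141   30 1287] [393.1  11.4] bbox centre 384.0 14.5 [615.1  82.7  96. ] w mm 77.3
[ 485   88   54   60 2125] [511.7 117.3] bbox centre 511.5 117.5 [562.3   2.7  96. ] w mm 34.1
[265 141  25  33 535] [277.5 157.4] bbox centre 277.0 157.0 [537.6 140.2  96. ] w mm 14.6
[ 51 173  26 135 422] [ 62.9 240.1] bbox centre 63.5 240.0 [485.  277.2  96. ] w mm 17.8
[  207   204   157   138 14835] [280.7 273.2] bbox centre 285.0 272.5 [463.9 135.   96. ] w mm 101.1
[ 507  304   48   41 1435] [531.1 321.4] bbox centre 530.5 324.0 [422.3 -39.2  96. ] w mm 37.7
{'time_s': 4.625, 'joints': array([4.56995344e-02, 3.67157091e-01, 1.64515150e+00, 3.14261543e-04,
       1.12890036e+00, 1.61376374e+00]), 'dq': array([-0.05683299,  0.00437785, -0.00409775, -0.00847569, -0.00594221,
       -0.03915715]), 'tau': array([-1.32125605e+00, -4.20219684e+01, -2.39148188e+01, -1.88232497e-01,
        1.05409016e-02,  3.65376135e-02]), 'eef_pos': array([494.52565664, 139.10948704, 150.53328921]), 'ee_rot': array([ 0.00081209,  0.70723724,  0.00102481, -0.70697509]), 'force': array([-0.6797304 ,  0.95159534, -2.02752817]), 'wrist_torque': array([-0.00348418,  0.03890266,  0.02512631]), 'grip_width': 0.668779628151262}
```

View pics/w3.png

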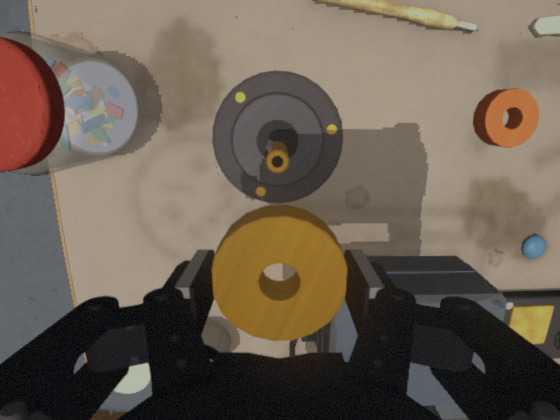

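The stem tip is at (277,161) and the held collar is level, with its bore near (279,281). I'll enlarge the stem to find which side the springs are on.

Run:
```python
from h import *
s=ctrl.sense(); s['eef_pos']=np.array([494.0,139.4,150.6]); C=cam("wrist",s)
print("stem",at_z(C,277,161.5,96),"seat circle ctr",at_z(C,277.5,138.5,24))
print("bore",at_z(C,279.5,275,164.3), "proj tcp axis at that height",proj(C,[494,139.4,164.3]))
for r in (30,8.5): # collar rim predicted
    P=np.array([proj(C,[494+r*np.cos(t),139.4+r*np.sin(t),164.3]) for t in np.linspace(0,6.283,200)])
    print(r,P.min(0),P.max(0))
w=cv2.imread("pics/w3.png");b=cv2.imread("pics/side0.png")
o=np.hstack([cv2.resize(w[130:180,252:302],(400,400),interpolation=2),cv2.resize(b[240:275,230:265],(400,400),interpolation=2)])
o2=cv2.resize(w[200:350,200:360],(533,500)[::1] and (213*1,200),interpolation=2)
z=np.zeros((200,800,3),np.uint8);z[:,:213]=o2
cv2.imwrite("pics/c2.png",np.vstack([o,z]))
```

```text
stem [535.03669894 140.24778849  96.        ] seat circle ctr [543.82271925 140.27875585  24.        ]
bore [496.24398248 138.76150905 164.3       ] proj tcp axis at that height [277.97130739 279.81993082]
30 [207.02378501 211.4892776 ] [348.92753922 340.03708509]
8.5 [257.8474493  261.30596157] [298.09648111 297.6799278 ]
```

View pics/c2.png

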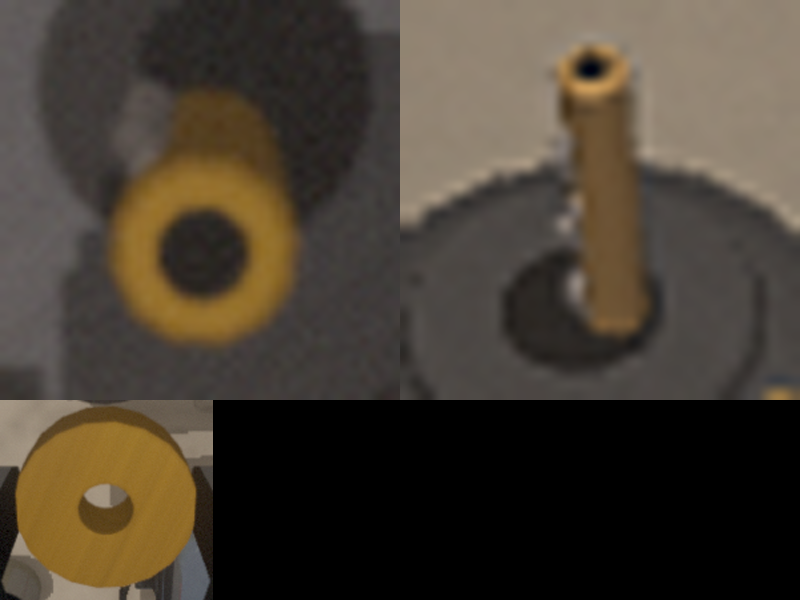

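The springs sit on the stem's +x+y side, roughly 41°. By wrist the stem is at about (535,140.4), and the collar is centred in the grip to about 0.5 mm. I'll go above the tip.

Call:
carry_out:
  deltas:
    - [1,0,-1.5,-20,0,0,0]
    - [1,0,-1.5,-41,0,0,0]
    - [1,15,-1.5,-41,0,0,0]
    - [1,35,-1.5,-41,0,0,0]
    - [1,42,-1.5,-41,0,0,0]

```text
time_s: 5.25
eef_pos: [534.6, 138.1, 106.5]
ee_rot: [0.0, -0.706, 0.0, 0.708]
force: [-0.0, 0.0, -1.1]
grip_width: 0.669
```

Call:
carry_out:
  deltas:
    - [1,0,0,0,0,0,0]
    - [1,1,0,0,0,0,0]
    - [1,2,0,0,0,0,0]
    - [1,3,0,0,0,0,0]
    - [1,3,0,0,0,0,0]

```text
time_s: 5.88
eef_pos: [535.9, 138.8, 105.3]
ee_rot: [0.0, 0.707, 0.0, -0.707]
force: [0.9, -0.4, -1.4]
grip_width: 0.67
```

Call:
carry_out:
  deltas:
    - [1,0,-1.5,0,0,0,0]
    - [1,1,-1.5,0,0,0,0]
    - [1,2,-1.5,0,0,0,0]
    - [1,3,-1.5,0,0,0,0]
    - [1,4,-1.5,0,0,0,0]

```text
time_s: 6.5
eef_pos: [535.9, 140.2, 101.2]
ee_rot: [-0.0, -0.707, -0.0, 0.707]
force: [0.6, 0.0, -1.5]
grip_width: 0.668
```

Call:
carry_out:
  deltas:
    - [1,1,0,0,0,0,0]
    - [1,2,0,0,0,0,0]
    - [1,3,0,0,0,0,0]
    - [1,3,0,0,0,0,0]
    - [1,3,0,0,0,0,0]

```text
time_s: 7.12
eef_pos: [535.9, 140.2, 98.3]
ee_rot: [0.0, 0.707, 0.0, -0.707]
force: [-0.8, 0.5, -1.4]
grip_width: 0.668
```

Run:
```python
from rig import ctrl
s=ctrl.sense();print(s['eef_pos'],s['force'],s['wrist_torque'])
```

```text
[535.92863765 140.23989569  98.34748912] [-0.76387194  0.4995041  -1.39775784] [-0.0384511  -0.02352762 -0.01351117]
```

Call:
carry_out:
  deltas:
    - [1,2,0,0,0,0,0]
    - [1,4,0,0,0,0,0]
    - [1,6,0,0,0,0,0]
    - [1,8,0,0,0,0,0]
    - [1,8,0,0,0,0,0]

```text
time_s: 7.75
eef_pos: [535.8, 140.2, 90.1]
ee_rot: [-0.0, -0.707, -0.0, 0.707]
force: [-0.2, -0.1, -1.5]
grip_width: 0.669
```

Call:
carry_out:
  deltas:
    - [1,2,-0.4,-0.4,0,0,0]
    - [1,4,-0.4,-0.4,0,0,0]
    - [1,6,-0.4,-0.4,0,0,0]
    - [1,8,-0.4,-0.4,0,0,0]
    - [1,10,-0.4,-0.4,0,0,0]

```text
time_s: 8.38
eef_pos: [537.0, 140.8, 80.6]
ee_rot: [-0.0, 0.708, 0.0, -0.706]
force: [2.8, 2.3, 1.5]
grip_width: 0.668
```

Call:
carry_out:
  deltas:
    - [1,3,0,0,0,0,0]
    - [1,6,0,0,0,0,0]
    - [1,9,0,0,0,0,0]
    - [1,12,0,0,0,0,0]
    - [1,15,0,0,0,0,0]

```text
time_s: 9.0
eef_pos: [536.3, 140.7, 65.1]
ee_rot: [0.0, 0.707, 0.0, -0.707]
force: [4.2, 2.7, 1.3]
grip_width: 0.672
```

Call:
carry_out:
  deltas:
    - [1,3,0,0,0,0,0]
    - [1,6,0,0,0,0,0]
    - [1,9,0,0,0,0,0]
    - [1,12,0,0,0,0,0]
    - [1,15,0,0,0,0,0]

```text
time_s: 9.62
eef_pos: [536.2, 140.6, 50.1]
ee_rot: [-0.0, -0.707, -0.0, 0.707]
force: [4.2, 2.3, 1.3]
grip_width: 0.67
```

Call:
carry_out:
  deltas:
    - [1,3,0,0,0,0,0]
    - [1,6,0,0,0,0,0]
    - [1,9,0,0,0,0,0]
    - [1,12,0,0,0,0,0]
    - [1,15,0,0,0,0,0]

```text
time_s: 10.25
eef_pos: [536.6, 140.7, 35.3]
ee_rot: [0.0, 0.707, 0.0, -0.707]
force: [3.2, 1.9, 1.2]
grip_width: 0.667
```

Call:
carry_out:
  deltas:
    - [1,1,0,0,0,0,0]
    - [1,2,0,0,0,0,0]
    - [1,3,0,0,0,0,0]
    - [1,4,0,0,0,0,0]
    - [1,4,0,0,0,0,0]

```text
time_s: 10.88
eef_pos: [536.3, 140.6, 31.2]
ee_rot: [-0.0, -0.707, -0.0, 0.707]
force: [3.9, 2.6, 0.4]
grip_width: 0.67
```

Call:
carry_out:
  deltas:
    - [1,0.5,0,0,0,0,0]
    - [1,1,0,0,0,0,0]
    - [1,1,0,0,0,0,0]
    - [1,1,0,0,0,0,0]
    - [1,1,0,0,0,0,0]

```text
time_s: 11.5
eef_pos: [536.5, 140.6, 30.9]
ee_rot: [0.0, 0.707, 0.0, -0.707]
force: [1.3, 1.7, 6.9]
grip_width: 0.672
```

Call:
carry_out:
  deltas:
    - [1,0.4,0,0,0,0,0]
    - [1,0.7,0,0,0,0,0]
    - [1,0.7,0,0,0,0,0]
    - [1,0.7,0,0,0,0,0]
    - [1,0.7,0,0,0,0,0]

```text
time_s: 12.12
eef_pos: [536.5, 140.6, 30.8]
ee_rot: [0.0, 0.707, 0.0, -0.707]
force: [-0.4, 1.4, 13.1]
grip_width: 0.668
```

Call:
carry_out:
  deltas:
    - [-1,0,0,0,0,0,0]
    - [-1,0,0,0,0,0,0]
    - [-1,0,0,0,0,0,0]
    - [-1,0,0,0,0,0,0]
    - [-1,-5,0,0,0,0,0]

```text
time_s: 12.75
eef_pos: [536.0, 140.6, 34.4]
ee_rot: [-0.0, -0.707, -0.0, 0.707]
force: [1.0, 0.3, 0.7]
grip_width: 1.0
```

Call:
carry_out:
  deltas:
    - [-1,-50,0,0,0,0,0]
    - [-1,-105,0,0,0,0,0]
    - [-1,-105,50,-7,0,0,0]
    - [-1,-105,105,-14,0,0,0]
    - [-1,-105,155,-20,0,0,0]

```text
time_s: 13.38
eef_pos: [556.4, -16.1, 140.2]
ee_rot: [0.0, 0.707, 0.0, -0.707]
force: [1.7, -0.6, 0.1]
grip_width: 1.0
```

Call:
carry_out:
  deltas:
    - [-1,10,38,-5,0,0,0]
    - [-1,50,38,-5,0,0,0]
    - [-1,80,38,-5,0,0,0]
    - [-1,80,38,-5,0,0,0]
    - [-1,80,38,-5,0,0,0]

```text
time_s: 14.0
eef_pos: [562.1, -52.5, 61.1]
ee_rot: [0.0, 0.708, -0.0, -0.706]
force: [0.3, 0.2, 0.3]
grip_width: 0.997
```

Run:
```python
from h import *
im,C=look("w4",[562,-52.3,20],20,80,(3,110,40),(14,255,255))
```

```text
[562.1 -52.5  61.1] 14.0 guess px [277.9 235.8]
[ 235  189   82   83 4925] [275.2 230.5] bbox centre 275.5 230.0 [565.5 -50.9  20. ] w mm 47.2
```

Call:
carry_out:
  deltas:
    - [-1,20,-1,-1,0,0,0]
    - [-1,40,-1,-1,0,0,0]
    - [-1,56,-1,-1,0,0,0]
    - [-1,56,-1,-1,0,0,0]
    - [-1,56,-1,-1,0,0,0]

```text
time_s: 14.68
eef_pos: [562.9, -51.5, 4.5]
ee_rot: [0.0, 0.708, -0.0, -0.707]
force: [-0.2, 0.7, 0.4]
grip_width: 0.998
```

Call:
carry_out:
  deltas:
    - [1,0,0,0,0,0,0]
    - [1,0,0,0,0,0,0]
    - [1,0,0,0,0,0,0]
    - [1,0,0,0,0,0,0]
    - [1,0,0,0,0,0,0]

```text
time_s: 15.3
eef_pos: [562.6, -51.4, 4.7]
ee_rot: [0.0, 0.707, 0.0, -0.707]
force: [-3.9, 0.3, 9.3]
grip_width: 0.537
```

Call:
carry_out:
  deltas:
    - [1,-40,0,0,0,0,0]
    - [1,-90,0,0,0,0,0]
    - [1,-145,0,10,0,0,0]
    - [1,-145,-40,35,0,0,0]
    - [1,-145,-85,60,0,0,0]

```text
time_s: 15.92
eef_pos: [501.6, 34.2, 149.1]
ee_rot: [-0.0, 0.707, -0.0, -0.707]
force: [0.4, 0.6, -0.9]
grip_width: 0.533
```

Call:
carry_out:
  deltas:
    - [1,0,-50,9,0,0,0]
    - [1,0,-95,9,0,0,0]
    - [1,0,-106,9,0,0,0]
    - [1,0,-106,9,0,0,0]
    - [1,0,-106,9,0,0,0]

```text
time_s: 16.55
eef_pos: [493.5, 138.6, 148.5]
ee_rot: [0.0, -0.707, 0.0, 0.707]
force: [0.4, -0.1, -0.7]
grip_width: 0.537
```

Run:
```python
from h import *
s=ctrl.sense();C=cam("wrist",s);im=viewer.capture("wrist")[:,:,::-1].copy();cv2.imwrite("pics/w5.png",im)
p=s['eef_pos'];print(p,s['force'],s['time_s'])
print('stem',proj(C,[535,140.5,96]))
for r in(24,8.5):
    P=np.array([proj(C,[p[0]+r*np.cos(t),p[1]+r*np.sin(t),p[2]+15.3]) for t in np.linspace(0,6.283,200)])
    print(r,P.min(0),P.max(0))
a=cv2.resize(im[130:180,255:305],(400,400),interpolation=2)
b=cv2.resize(im[200:340,210:350],(400,400),interpolation=2)
cv2.imwrite("pics/c3.png",np.hstack([a,b]))
```

```text
[493.4698188  138.55519648 148.53138923] [ 0.4179213  -0.08526921 -0.68943281] 16.55
stem [274.78393523 161.07909051]
24 [220.58576292 227.12126068] [335.38382814 330.80074559]
8.5 [257.64465628 262.94539093] [298.3290524 299.633976 ]
```

View pics/c3.png

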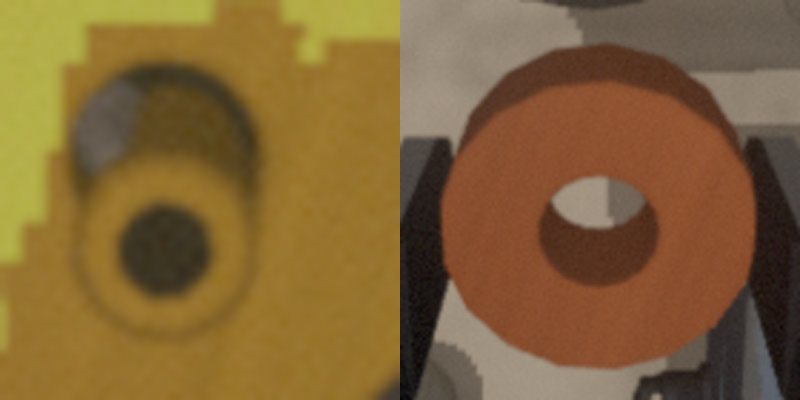

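The large collar is seated around the stem, with the tip at (275.6,161.1). The held medium is level and centred, so I'll repeat the insertion.

Call:
carry_out:
  deltas:
    - [1,0,-1.7,-20,0,0,0]
    - [1,0,-1.7,-42,0,0,0]
    - [1,15,-1.7,-42,0,0,0]
    - [1,35,-1.7,-42,0,0,0]
    - [1,42,-1.7,-42,0,0,0]

```text
time_s: 17.23
eef_pos: [533.9, 140.8, 104.8]
ee_rot: [0.0, -0.706, 0.0, 0.708]
force: [-0.0, 0.7, -1.4]
grip_width: 0.54
```

Call:
carry_out:
  deltas:
    - [1,1,0,0,0,0,0]
    - [1,2,0,0,0,0,0]
    - [1,3,0,0,0,0,0]
    - [1,3,0,0,0,0,0]
    - [1,3,0,0,0,0,0]

```text
time_s: 17.85
eef_pos: [535.4, 141.3, 103.7]
ee_rot: [0.0, 0.707, 0.0, -0.707]
force: [-0.0, 0.1, -0.4]
grip_width: 0.539
```

Call:
carry_out:
  deltas:
    - [1,0,0.9,0,0,0,0]
    - [1,1,0.9,0,0,0,0]
    - [1,2,0.9,0,0,0,0]
    - [1,3,0.9,0,0,0,0]
    - [1,4,0.9,0,0,0,0]

```text
time_s: 18.48
eef_pos: [535.3, 140.5, 99.5]
ee_rot: [-0.0, -0.707, -0.0, 0.707]
force: [-0.1, 0.1, -1.4]
grip_width: 0.533
```

Call:
carry_out:
  deltas:
    - [1,1,0,0,0,0,0]
    - [1,2,0,0,0,0,0]
    - [1,3,0,0,0,0,0]
    - [1,4,0,0,0,0,0]
    - [1,4,0,0,0,0,0]

```text
time_s: 19.1
eef_pos: [535.2, 140.4, 95.5]
ee_rot: [-0.0, -0.707, -0.0, 0.707]
force: [-0.5, -0.2, -0.1]
grip_width: 0.535
```

Call:
carry_out:
  deltas:
    - [1,2,0,0,0,0,0]
    - [1,4,0,0,0,0,0]
    - [1,6,0,0,0,0,0]
    - [1,7,0,0,0,0,0]
    - [1,7,0,0,0,0,0]

```text
time_s: 19.73
eef_pos: [535.3, 140.4, 88.5]
ee_rot: [-0.0, -0.707, -0.0, 0.707]
force: [0.6, 0.2, -0.5]
grip_width: 0.535
```

Call:
carry_out:
  deltas:
    - [1,2,-0.4,-0.4,0,0,0]
    - [1,4,-0.4,-0.4,0,0,0]
    - [1,6,-0.4,-0.4,0,0,0]
    - [1,8,-0.4,-0.4,0,0,0]
    - [1,10,-0.4,-0.4,0,0,0]

```text
time_s: 20.35
eef_pos: [536.3, 141.0, 78.8]
ee_rot: [-0.0, 0.708, 0.0, -0.707]
force: [1.9, 2.2, 1.1]
grip_width: 0.54
```

Call:
carry_out:
  deltas:
    - [1,3,0,0,0,0,0]
    - [1,6,0,0,0,0,0]
    - [1,9,0,0,0,0,0]
    - [1,12,0,0,0,0,0]
    - [1,15,0,0,0,0,0]

```text
time_s: 20.98
eef_pos: [535.8, 140.9, 63.4]
ee_rot: [0.0, 0.707, 0.0, -0.707]
force: [2.6, 2.1, 1.1]
grip_width: 0.535
```

Call:
carry_out:
  deltas:
    - [1,2,0,0,0,0,0]
    - [1,4,0,0,0,0,0]
    - [1,6,0,0,0,0,0]
    - [1,8,0,0,0,0,0]
    - [1,10,0,0,0,0,0]

```text
time_s: 21.6
eef_pos: [535.6, 140.8, 53.4]
ee_rot: [-0.0, -0.707, -0.0, 0.707]
force: [3.6, 2.1, 0.7]
grip_width: 0.538
```

Call:
carry_out:
  deltas:
    - [1,1,0,0,0,0,0]
    - [1,2,0,0,0,0,0]
    - [1,3,0,0,0,0,0]
    - [1,4,0,0,0,0,0]
    - [1,4,0,0,0,0,0]

```text
time_s: 22.22
eef_pos: [535.6, 140.8, 49.4]
ee_rot: [-0.0, -0.707, -0.0, 0.707]
force: [3.6, 1.2, -0.3]
grip_width: 0.539
```

Call:
carry_out:
  deltas:
    - [1,0.4,0,0,0,0,0]
    - [1,0.8,0,0,0,0,0]
    - [1,1,0,0,0,0,0]
    - [1,1,0,0,0,0,0]
    - [1,1,0,0,0,0,0]

```text
time_s: 22.85
eef_pos: [535.8, 140.9, 48.8]
ee_rot: [0.0, 0.707, 0.0, -0.707]
force: [3.0, 2.5, 4.1]
grip_width: 0.535
```

Call:
carry_out:
  deltas:
    - [1,0.4,0,0,0,0,0]
    - [1,0.9,0,0,0,0,0]
    - [1,0.9,0,0,0,0,0]
    - [1,0.9,0,0,0,0,0]
    - [1,0.9,0,0,0,0,0]

```text
time_s: 23.48
eef_pos: [535.8, 140.9, 48.7]
ee_rot: [0.0, 0.707, 0.0, -0.707]
force: [-1.1, 1.9, 12.9]
grip_width: 0.536
```

Call:
carry_out:
  deltas:
    - [-1,0,0,0,0,0,0]
    - [-1,0,0,0,0,0,0]
    - [-1,0,0,0,0,0,0]
    - [-1,0,0,0,0,0,0]
    - [-1,-5,0,0,0,0,0]

```text
time_s: 24.1
eef_pos: [535.4, 140.8, 52.5]
ee_rot: [-0.0, -0.707, -0.0, 0.707]
force: [-0.3, 1.1, 0.5]
grip_width: 1.005
```

Call:
carry_out:
  deltas:
    - [-1,-45,0,0,0,0,0]
    - [-1,-85,10,0,0,0,0]
    - [-1,-85,65,0,0,0,0]
    - [-1,-85,125,-2,0,0,0]
    - [-1,-85,185,-2,0,0,0]

```text
time_s: 24.72
eef_pos: [537.7, -45.9, 138.2]
ee_rot: [0.0, 0.707, 0.0, -0.707]
force: [1.4, 0.4, 0.2]
grip_width: 0.999
```

Call:
carry_out:
  deltas:
    - [-1,0,60,-2,0,0,0]
    - [-1,0,120,-2,0,0,0]
    - [-1,0,180,-2,0,0,0]
    - [-1,40,219,-2,0,0,0]
    - [-1,78,219,-2,0,0,0]

```text
time_s: 25.35
eef_pos: [539.4, -266.1, 58.9]
ee_rot: [-0.001, 0.707, -0.002, -0.707]
force: [-0.4, 0.1, 0.3]
grip_width: 1.001
```

Call:
carry_out:
  deltas:
    - [-1,0,0,0,0,0,0]
    - [-1,0,0,0,0,0,0]
    - [-1,0,0,0,0,0,0]
    - [-1,0,0,0,0,0,0]
    - [-1,0,0,0,0,0,0]

```text
time_s: 25.98
eef_pos: [540.0, -263.1, 60.2]
ee_rot: [0.0, 0.707, -0.0, -0.707]
force: [0.2, -0.1, -0.2]
grip_width: 1.001
```

Run:
```python
from h import *
im,C=look("w6",[540,-262.7,20],20,80,(0,0,0),(180,40,255))
cv2.imwrite("pics/c4.png",cv2.resize(im[180:290,220:330],(440,440),interpolation=2))
```

```text
[ 540.  -263.1   60.2] 25.975 guess px [277.5 236. ]
[   0   16  149   57 4891] [71.6 41.4] bbox centre 74.0 44.0 [ 644.6 -157.5   20. ] w mm 81.8
[ 247  199   61   65 2752] [277.2 231.9] bbox centre 277.0 231.0 [ 543.1 -262.4   20. ] w mm 35.0
[ 504  211   56  129 1859] [546.9 291.9] bbox centre 531.5 275.0 [ 513.5 -421.    20. ] w mm 38.5
[119 258  51  66 959] [142.1 287.4] bbox centre 144.0 290.5 [ 504.4 -181.    20. ] w mm 32.0
[389 258  54  58 883] [416.  285.9] bbox centre 415.5 286.5 [ 507.1 -346.9   20. ] w mm 33.8
[ 415  320  122  100 3366] [478.8 367.8] bbox centre 475.5 369.5 [ 443.2 -396.9   20. ] w mm 88.8
[  24  337   89   57 1997] [ 67.4 365.2] bbox centre 68.0 365.0 [ 446.5 -120.8   20. ] w mm 65.1
[ 54 372  80  48 811] [ 96.7 406.9] bbox centre 93.5 395.5 [ 421.  -134.2   20. ] w mm 59.4
```

View pics/c4.png

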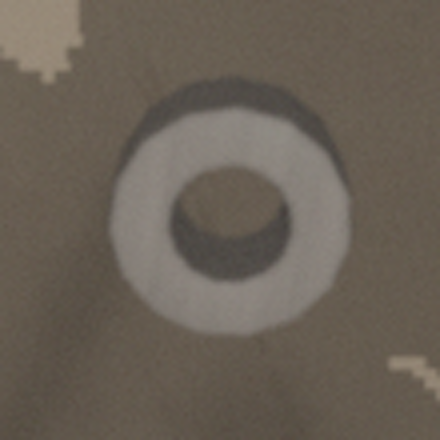

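The small collar's face is centred at about (277.5,235). Correcting for the side wall gives roughly (541,-262.8).

Call:
carry_out:
  deltas:
    - [-1,20,0,-1,0,0,0]
    - [-1,40,0,-1,0,0,0]
    - [-1,55,0,-1,0,0,0]
    - [-1,55,0,-1,0,0,0]
    - [-1,55,0,-1,0,0,0]

```text
time_s: 26.65
eef_pos: [541.2, -263.4, 5.4]
ee_rot: [0.0, 0.707, -0.0, -0.707]
force: [-0.5, 0.4, -0.6]
grip_width: 0.999
```

Call:
carry_out:
  deltas:
    - [1,0,0,0,0,0,0]
    - [1,0,0,0,0,0,0]
    - [1,0,0,0,0,0,0]
    - [1,0,0,0,0,0,0]
    - [1,0,0,0,0,0,0]

```text
time_s: 27.28
eef_pos: [541.1, -263.4, 5.4]
ee_rot: [0.0, 0.707, -0.0, -0.707]
force: [-1.6, 0.1, 6.1]
grip_width: 0.393
```

Call:
carry_out:
  deltas:
    - [1,-40,0,0,0,0,0]
    - [1,-90,0,0,0,0,0]
    - [1,-145,0,5,0,0,0]
    - [1,-145,-50,15,0,0,0]
    - [1,-145,-110,25,0,0,0]

```text
time_s: 27.9
eef_pos: [515.3, -152.4, 150.0]
ee_rot: [-0.0, 0.707, -0.001, -0.707]
force: [0.1, 1.2, -0.4]
grip_width: 0.397
```

Call:
carry_out:
  deltas:
    - [1,0,-60,10,0,0,0]
    - [1,0,-120,22,0,0,0]
    - [1,0,-180,22,0,0,0]
    - [1,0,-235,22,0,0,0]
    - [1,0,-285,22,0,0,0]

```text
time_s: 28.52
eef_pos: [493.3, 133.8, 149.8]
ee_rot: [0.0, 0.707, 0.0, -0.707]
force: [1.1, -0.8, -0.7]
grip_width: 0.393
```

Call:
carry_out:
  deltas:
    - [1,0,-9,0,0,0,0]
    - [1,0,-9,0,0,0,0]
    - [1,0,-9,0,0,0,0]
    - [1,0,-9,0,0,0,0]
    - [1,0,-9,0,0,0,0]

```text
time_s: 29.15
eef_pos: [493.8, 140.2, 149.7]
ee_rot: [0.0, -0.707, 0.0, 0.707]
force: [-0.2, 0.6, -0.9]
grip_width: 0.389
```

Run:
```python
from h import *
s=ctrl.sense();C=cam("wrist",s);im=viewer.capture("wrist")[:,:,::-1].copy();cv2.imwrite("pics/w7.png",im)
p=s['eef_pos'];print(p,s['force'],s['time_s'])
print('stem',proj(C,[535,140.5,96]))
for r in(18,8.5):
    P=np.array([proj(C,[p[0]+r*np.cos(t),p[1]+r*np.sin(t),p[2]+14.7]) for t in np.linspace(0,6.283,200)])
    print(r,P.min(0),P.max(0))
a=cv2.resize(im[130:180,255:305],(400,400),interpolation=2)
b=cv2.resize(im[200:340,210:350],(400,400),interpolation=2)
cv2.imwrite("pics/c5.png",np.hstack([a,b]))
```

```text
[493.80387101 140.23028003 149.71682007] [-0.16959183  0.64720314 -0.85363908] 29.15
stem [277.71881909 161.39775975]
18 [235.09620954 240.72328507] [320.86978295 318.19516369]
8.5 [257.72190256 262.32941259] [298.24188916 298.89797145]
```

View pics/c5.png

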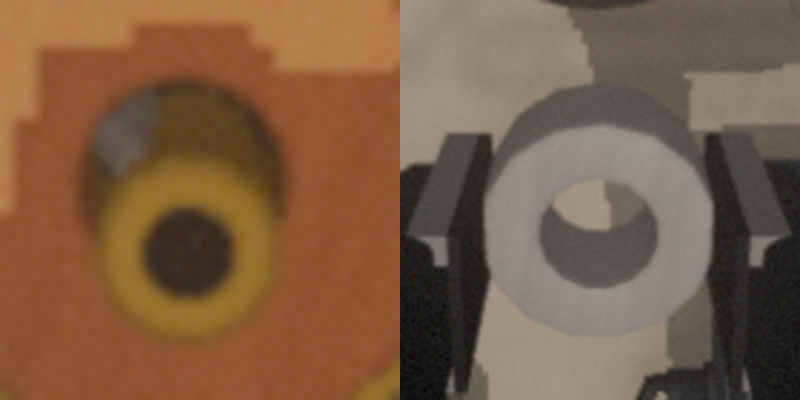

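The medium collar is home on the large, with the tip at (278.5,161.5) as predicted. The small is held centred.

Call:
carry_out:
  deltas:
    - [1,0,-0.2,-20,0,0,0]
    - [1,0,-0.2,-42,0,0,0]
    - [1,15,-0.2,-42,0,0,0]
    - [1,35,-0.2,-42,0,0,0]
    - [1,44,-0.2,-42,0,0,0]

```text
time_s: 29.82
eef_pos: [534.3, 141.0, 103.9]
ee_rot: [-0.0, -0.706, -0.0, 0.708]
force: [1.0, 0.4, -0.5]
grip_width: 0.391
```

Call:
carry_out:
  deltas:
    - [1,0,0,0,0,0,0]
    - [1,1,0,0,0,0,0]
    - [1,2,0,0,0,0,0]
    - [1,2,0,0,0,0,0]
    - [1,2,0,0,0,0,0]

```text
time_s: 30.45
eef_pos: [535.7, 141.1, 103.8]
ee_rot: [0.0, 0.707, 0.0, -0.707]
force: [0.1, 0.8, -0.7]
grip_width: 0.389
```

Call:
carry_out:
  deltas:
    - [1,0,0.7,0,0,0,0]
    - [1,1,0.7,0,0,0,0]
    - [1,2,0.7,0,0,0,0]
    - [1,3,0.7,0,0,0,0]
    - [1,4,0.7,0,0,0,0]

```text
time_s: 31.08
eef_pos: [535.7, 140.3, 99.6]
ee_rot: [-0.0, -0.707, -0.0, 0.707]
force: [-0.0, -1.1, -0.6]
grip_width: 0.394
```

Call:
carry_out:
  deltas:
    - [1,1,0,0,0,0,0]
    - [1,2,0,0,0,0,0]
    - [1,3,0,0,0,0,0]
    - [1,4,0,0,0,0,0]
    - [1,4,0,0,0,0,0]

```text
time_s: 31.7
eef_pos: [535.7, 140.4, 95.6]
ee_rot: [-0.0, -0.707, -0.0, 0.707]
force: [0.5, 0.5, -1.0]
grip_width: 0.39
```

Call:
carry_out:
  deltas:
    - [1,2,-0.4,-0.4,0,0,0]
    - [1,4,-0.4,-0.4,0,0,0]
    - [1,6,-0.4,-0.4,0,0,0]
    - [1,8,-0.4,-0.4,0,0,0]
    - [1,10,-0.4,-0.4,0,0,0]

```text
time_s: 32.33
eef_pos: [536.1, 140.7, 85.5]
ee_rot: [-0.0, -0.707, -0.0, 0.707]
force: [0.6, -0.0, -1.5]
grip_width: 0.394
```

Seated is at TCP z of about 69.3, so 16 mm remain.

Call:
carry_out:
  deltas:
    - [1,3,0,0,0,0,0]
    - [1,6,0,0,0,0,0]
    - [1,9,0,0,0,0,0]
    - [1,12,0,0,0,0,0]
    - [1,14,0,0,0,0,0]

```text
time_s: 32.95
eef_pos: [536.3, 140.8, 71.7]
ee_rot: [0.0, 0.707, 0.0, -0.707]
force: [3.2, 1.8, 2.8]
grip_width: 0.391
```

Call:
carry_out:
  deltas:
    - [1,0.5,0,0,0,0,0]
    - [1,1,0,0,0,0,0]
    - [1,1.5,0,0,0,0,0]
    - [1,2,0,0,0,0,0]
    - [1,2.4,0,0,0,0,0]

```text
time_s: 33.58
eef_pos: [536.2, 140.8, 69.5]
ee_rot: [0.0, 0.707, 0.0, -0.707]
force: [2.3, 3.0, 5.0]
grip_width: 0.389
```

Call:
carry_out:
  deltas:
    - [1,0.4,0,0,0,0,0]
    - [1,0.9,0,0,0,0,0]
    - [1,0.9,0,0,0,0,0]
    - [1,0.9,0,0,0,0,0]
    - [1,0.9,0,0,0,0,0]

```text
time_s: 34.2
eef_pos: [536.4, 140.8, 69.4]
ee_rot: [0.0, 0.708, 0.0, -0.707]
force: [0.5, 2.7, 10.8]
grip_width: 0.39
```

Call:
carry_out:
  deltas:
    - [-1,0.9,0,0,0,0,0]
    - [-1,0.5,0,0,0,0,0]
    - [-1,0,0,0,0,0,0]
    - [-1,0,0,0,0,0,0]
    - [-1,-5,0,0,0,0,0]

```text
time_s: 34.83
eef_pos: [535.8, 140.7, 73.3]
ee_rot: [-0.0, -0.707, -0.0, 0.707]
force: [0.2, 1.0, -0.0]
grip_width: 1.002
```

Call:
carry_out:
  deltas:
    - [-1,-30,0,0,0,0,0]
    - [-1,-80,0,0,0,0,0]
    - [-1,-90,10,10,0,0,0]
    - [-1,-90,50,40,0,0,0]
    - [-1,-90,100,60,0,0,0]

```text
time_s: 35.45
eef_pos: [474.4, 40.1, 163.0]
ee_rot: [-0.001, -0.707, -0.001, 0.707]
force: [0.3, -1.1, 0.1]
grip_width: 1.003
```

Call:
carry_out:
  deltas:
    - [-1,0,50,0,0,0,0]
    - [-1,0,100,0,0,0,0]
    - [-1,0,150,0,0,0,0]
    - [-1,0,150,0,0,0,0]
    - [-1,0,150,0,0,0,0]

```text
time_s: 36.08
eef_pos: [475.7, -108.8, 163.0]
ee_rot: [0.0, -0.707, -0.0, 0.707]
force: [0.1, 0.2, -0.2]
grip_width: 1.004
```

Run:
```python
from h import *
t=viewer.capture("top")[:,:,::-1];s=viewer.capture("side")[:,:,::-1]
S=cam("side")
for z in(24,44,64,84,96): print(z,proj(S,[535,141,z]).round(1))
a=cv2.resize(t[165:235,185:255],(400,400),interpolation=2);b=cv2.resize(s[235:295,215:275],(400,400),interpolation=2)
cv2.imwrite("pics/c6.png",np.hstack([a,b]));print(ctrl.sense()['time_s'])
```

```text
24 [248.3 266.5]
44 [247.7 260.8]
64 [247.2 254.9]
84 [246.6 248.8]
96 [246.2 245.1]
36.175
```

View pics/c6.png

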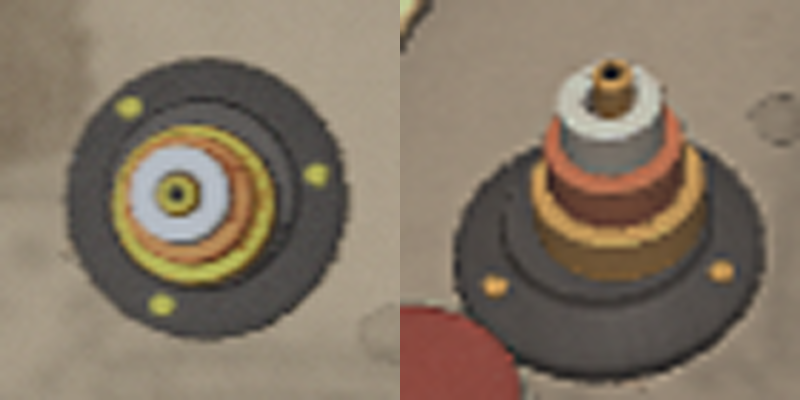

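The stack is in the right order, level and closed up, with about 12 mm of stem showing above the small collar as it should be. I'll hand it in.

```bash
python3 -c "
from rig import order
print(order.finish_job())"
```

```text
the job is handed in; nothing more can be done
None
```

All three collars are on the stem in order: large at the bottom, medium, then small on top. I handed the job in at about 36 s of the 72 s allowed.

- **Seating:** Each collar went over the tip with no contact force showing. I then pushed each one down until it stopped at the height expected for its place in the stack. The final pushes read about 13 N, 13 N and 11 N, and I saw no reading above that. Forces are only reported at the end of each move call, so a brief peak in between would not have shown.
- **Last check:** The final top and side pictures show the stack level, with no gaps and about 12 mm of stem above the small collar, as expected. The arm was clear of everything. I kept away from the jar, the bottle and the glass cutter.
- **Disagreements:** The cameras differed by about 2–6 mm on the stem and collar positions, most of all the side camera. I relied on the wrist camera instead and checked each held collar in the gripper before lowering it. No check failed.

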